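# Load a carved panel over the lip of a sprung carving cradle

## Task

Push the carved panel up the ramp and over the brass lip of the carving cradle, on against the sprung stop until its rear edge clears the lip, and press the rear edge down so that the panel lies flat on the bed, held by the spring between lip and stop. Push gently, never with more than 30 N on the panel, and leave the other things on the bench where they are.

Things in the scene. Friction and masses are not known exactly. Their poses are not given: they have to be found in the camera images.
- cradle: Wooden carving cradle fixed to the bench. Origin at bench level, mid-width, under the inner face of its brass lip; +x is the loading direction, towards the sprung stop; z up. Behind the lip lies the flat bed, 6 mm above the bench, up to the stop. Side rails 30 mm high stand 114 mm apart inside, from x = -50 mm on. A fixed backing block, 32 mm high, stands behind the stop.
- lip (a point): Middle of the brass lip's upper inner edge (cradle x = 0, z = 11 mm). The lip is a flat strip 20 mm wide (x = -20 to 0) and 11 mm high over the full width; its upright inner face is a 5 mm step down to the bed. Axes as the cradle.
- ramp_foot (a point): Middle of the foot of the plywood ramp, at bench level (cradle x = -100 mm). The ramp rises evenly to 11 mm at x = -20 mm, where the lip begins. Beside it, from x = -50 back to -107 mm, the rails flare outwards from 114 to about 148 mm apart and guide the panel in. Axes as the cradle.
- sprung_stop: Dark steel plate (90 mm wide, 24 high) across the end of the bed; origin at the foot of its face, 117 mm from the lip's inner face when relaxed. Yields along cradle +x by 5 mm, then meets a hard end: 3 N starts it, then 1.5 N/mm (7.5 N at 3 mm, 10.5 N at 5 mm). The panel is 120 mm long: its rear clears the lip only with the stop 3 to 5 mm back; seated, it holds the stop 3 mm back.
- panel: Loose carved wooden panel, 120 mm long (x), 110 wide (y), about 0.3 kg, rosette on top; too wide to grasp, so pushed. Origin at the centre of its underside, +x the end that enters first. 22 mm thick from x = -38 to +60; along the rear edge, x = -60 to -38, a tongue 10 mm thick. Starts flat on the bench before the ramp, roughly in line with it (about 10 mm and 0.1 rad).
- step_foot (a point): Point on the panel, on top of the tongue at the foot of the upright step, mid-width (panel x = -38, z = 10 mm). The step is a 12 mm high upright wall facing the panel's -x, to push against; the tongue is a ledge 22 mm wide and 10 mm thick behind it, to press down on. Axes as the panel.
- rear_edge (a point): Middle of the panel's lower rear edge (panel x = -60, z = 0 mm). Axes as the panel.
- front_edge (a point): Middle of the panel's lower front edge (panel x = +60, z = 0 mm). Axes as the panel.
- oil_bottle: Bystander: brown glass oil bottle, black cap, 43 mm diameter, 92 high, loose (mm); origin at the centre of its underside. Leave alone.
- wax_jar: Bystander: orange wax jar with white lid, 70 mm diameter, 83 high, loose (mm); origin at the centre of its underside. Leave alone.
- strop: Bystander: leather strop on a wooden block, 52 x 230 x 16, loose (mm); origin at the centre of its underside. Leave alone.
- stone_box: Bystander: closed brown wooden sharpening-stone box, 69 x 190 x 42, loose (mm); origin at the centre of its underside. Leave alone.
- eraser: Bystander: small white and blue eraser, 21 x 42 x 13, loose (mm); origin at the centre of its underside. Leave alone.

How it is judged:
By the outcome, as a careful person would: the job done as asked, in the order asked, and still so for the second after the job is handed in, with the robot touching nothing.
It also fails if it takes over 67 s, if anything falls off the work surface, if the arm or the gripper's body presses on something with over 40 N, if the wrist force passes 120 N, or if a joint passes its speed limit or range.

## Robot

A 6-joint arm with a two-finger parallel gripper is mounted at the origin on a cart in front of the work surface, level with it; the furniture and walls round the work are solid. World frame = base frame: x ahead of the robot, y to its left, z up, the work surface at z = 0. Lengths are in m, angles in rad, forces in N, time in s.
With the tool pointing down it reaches from about 0.3 to 0.775 m from the base axis. Payload 14.6 kg.
Tool frame: the origin (TCP) lies on the centre line of the jaws, within the pads' length; the fingertips stand 19 mm ahead of it and the grasp point (between the pads) is the TCP; y points along the fingers, x is the direction in which the jaws open and shut, and the axes are right-handed (so a half turn about y gives the same grasp; the last joint's range is limited). The gripper opens to 94 mm and grips with 3 to 60 N. Pads are 16 mm wide; open, the fingers measure 119 mm over their backs; the gripper's body (75 mm by 177 mm) begins 78 mm behind the grasp point.
Start: joints at [-1.183, 0.3, 1.521, -0, 1.321, -0.067], TCP at [0.242, -0.494, 0.224] pointing down, gripper open.
Joint ranges: [-3.03, 3.03], [-0.79, 2.21], [0.23, 2.52], [-1.04, 4.18], [0, 3.07], [-2.55, 2.55]. Speed limits (rad/s): [2.22, 2.22, 2.57, 3.14, 3.14, 3.14].

## Interface

Orientations are given as [roll, pitch, yaw] about the fixed x, y, z axes, in that order (R = Rz(yaw) Ry(pitch) Rx(roll)).
In Python, from station import ctrl, optics gives the robot as it stands.
- The arm moves only by the tool jog_arm, never from a script. Its argument "targets" is a list of rows, each a list of 3 entries, a list of its own where there are three numbers: the finger opening in cm, from 0 to 9.4, then the shift along the tool's x, y, z in cm, then the turn about the tool's y in rad. A call has 1 to 10 rows; each row is the pose to reach, as a shift and turn from the pose commanded when the call began, along the tool's axes at that moment; what a row does not reach only later rows make up. A row lasts 1/10 s, in which the tool goes at most 50 mm and 8.59 degrees, less where a joint would pass 70% of its speed; a pose out of reach is approached as far as the arm can. A call with a gripper value outside its range is refused whole. The fingers move at their own pace and stop on an object; "grip_force" is the grip in N (left out, the last holds). Time passes only in rows, so rows that repeat a pose let the fingers close. It gives the time, the measured TCP pose, the force and the opening at its end, in the units of the state.
- ctrl.get_obs(): the state, without advancing time (a new reading comes with each control period).
- optics.camera(name): name is "side" or "top"; returns a dict with "img" (400x640x3 uint8, red, green, blue), "range_z" (400x640 float32, m along the optical axis (not along the pixel's ray), 0 where there is no reading), "camera_matrix" (3x3 intrinsics, pixels), "k1" (the pictures are not rectified: a ray, as slopes to the right and down, at radius r is drawn at 1 + k1 r^2 times it, then the intrinsics apply), "world_to_cam" (4x4, takes a point from world to camera coordinates). Camera axes: x right, y up, looking along -z (the intrinsics and any distortion apply to the point x, -y, -z); pixel columns grow to the right and rows downward; lengths in m; the calibration is good to about 2 mm. A picture is of the moment at which its call begins.
- ctrl.hand_in(): hands the job in, once; it reports no verdict.
The state is a dict: "time_s": time; "qpos": joint angles; "joint_vel": joint speeds; "tau": joint torques, N m; "ee_pos": TCP position; "eef_rot": TCP orientation; "force": force on the tool from outside, world axes, zero at the start; "moment": the same for the moment, N m; "grip_width": finger opening in m.
Only numpy, scipy, OpenCV 4.12 (cv2) and the standard library are available. Lean on these libraries where they do the work, as an engineer would, in place of code of your own. Each camera call takes 0.05 s, during which the arm holds its last target. There are 200 camera calls.

## Working session

There is one attempt and no reset: what is moved stays moved. The work goes in short steps, Python scripts to look and compute and a tool call to move; the robot and the scene stay as the last step left them, time stands still between calls to the robot, and variables do not carry over. Pictures are saved under pics/ and viewed, about 8 in all and at most 12, crops included, and the job is handed in when it is done.

Besides the shell and the picture viewer there is one more tool, called after "Emit:" as name([rows], argument=value, ...), one row to a line, values as JSON. jog_arm: Moves the arm, as the interface text tells. Its arguments: {"type":"object","properties":{"targets":{"type":"array","items":{"type":"array"}},"grip_force":{"type":"number"}},"required":["targets"]}

```bash
mkdir -p pics; ls; cat > h.py <<'E'
import numpy as np, cv2
from station import ctrl, optics
def shot(n):
    return optics.camera(n)
def save(c,f): cv2.imwrite('pics/'+f, c['img'][:,:,::-1])
def world(c,u,v,z=None):
    """pixels -> world; z: plane height, None: use range image"""
    K=c['camera_matrix']; u=np.atleast_1d(u).astype(float); v=np.atleast_1d(v).astype(float)
    p=np.stack([u,v],1)[:,None]
    s=cv2.undistortPoints(p,K,np.array([c['k1'],0,0,0,0.]))[:,0]
    d=np.stack([s[:,0],-s[:,1],-np.ones(len(s))],1)
    T=np.linalg.inv(c['world_to_cam']); D=d@T[:3,:3].T; o=T[:3,3]
    if z is None: t=c['range_z'][v.round().astype(int),u.round().astype(int)]
    else: t=(z-o[2])/D[:,2]
    return o+D*np.reshape(t,(-1,1))
E
python3 - <<'E'
from h import *
for n in('top','side'):
    c=shot(n); save(c,n+'0.png'); print(n,np.linalg.inv(c['world_to_cam']).round(3),c['camera_matrix'],c['k1'])
    np.savez(n+'0.npz',**c)
print(ctrl.get_obs())
E
```

```text
pics
top [[-0.021  0.982 -0.186  0.384]
 [-1.    -0.025 -0.018 -0.056]
 [-0.022  0.185  0.982  1.094]
 [ 0.     0.     0.     1.   ]] [[520.30270214   0.         324.17388519]
 [  0.         520.30270214 199.99716721]
 [  0.           0.           1.        ]] -0.13995975593496338
side [[ 0.999  0.033 -0.004  0.569]
 [-0.025  0.666 -0.745 -0.694]
 [-0.022  0.745  0.667  0.607]
 [ 0.     0.     0.     1.   ]] [[456.50894133   0.         330.29550882]
 [  0.         456.50894133 203.12529088]
 [  0.           0.           1.        ]] -0.10357683900204612
{'time_s': 0.1, 'qpos': array([-1.18258764e+00,  3.00404730e-01,  1.52154506e+00, -4.52553952e-07,
        1.32068890e+00, -6.66053504e-02]), 'joint_vel': array([-0.00226207, -0.00322349, -0.00139219, -0.0001145 ,  0.00142824,
        0.0002396 ]), 'tau': array([ 1.94447231e-03, -5.32641685e+01, -3.53282511e+01,  7.10023334e-02,
        2.35034066e-02, -6.22244784e-05]), 'ee_pos': array([ 0.24152199, -0.49388323,  0.22393796]), 'eef_rot': array([-1.57072714e+00,  1.04374804e-03, -1.11598214e+00]), 'force': array([-0.13314423,  0.3520897 ,  0.5155397 ]), 'moment': array([ 0.04448312, -0.05595387, -0.01303586]), 'grip_width': 0.09395644728522214}
```

View pics/top0.png

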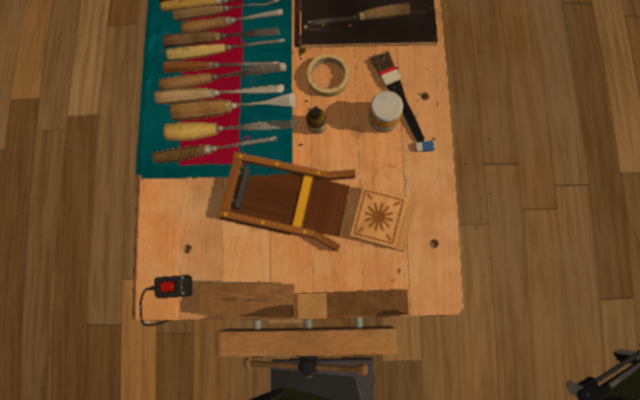

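View pics/side0.png

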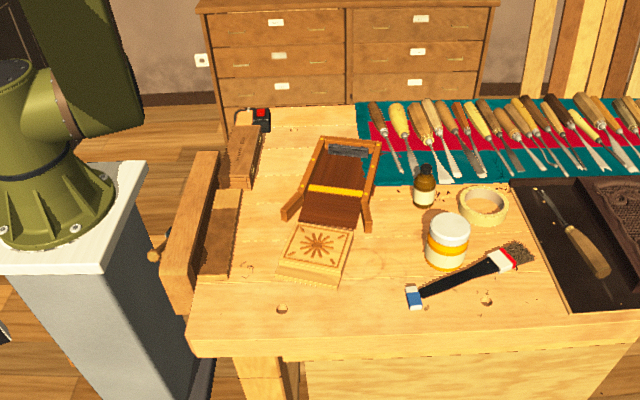

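The top view shows the cradle's brass lip at about (303,201), the stop at about (240,187) and the panel's rosette at about (380,217). Loading therefore runs along world +y, slightly +x. In the side view the panel is at (317,245) and the lip at (336,191). Next I'll measure both.

```bash
python3 - <<'E'
from h import *
for n in('top','side'):
    c=dict(np.load(n+'0.npz')); c['k1']=float(c['k1'])
    vv,uu=np.mgrid[0:400,0:640]; P=world(c,uu.ravel(),vv.ravel()).reshape(400,640,3)
    hsv=cv2.cvtColor(c['img'],cv2.COLOR_RGB2HSV)
    roi=np.zeros((400,640),bool)
    if n=='top': roi[130:260,210:430]=1
    else: roi[120:300,260:400]=1
    bench=P[(roi)&(abs(P[...,2])<.004)]; print(n,'bench z',np.median(bench[:,2]),len(bench))
    # brass: saturated yellow
    m=roi&(hsv[...,0]>=18)&(hsv[...,0]<=30)&(hsv[...,1]>190)&(hsv[...,2]>130)
    k,l,st,ce=cv2.connectedComponentsWithStats(m.astype(np.uint8))
    for i in np.argsort(-st[1:,4])[:2]+1:
        v,u=np.nonzero(l==i); W=world(c,u,v,.011); r=cv2.minAreaRect(W[:,:2].astype(np.float32)*1000)
        print('brass',st[i],np.round(r[0],1),np.round(r[1],1),cv2.boxPoints(r).round(1).tolist(),'rz',np.median(P[l==i][:,2]))
    # panel top by height, near rosette
    m=(P[...,2]>.017)&(P[...,2]<.028)&roi
    k,l,st,ce=cv2.connectedComponentsWithStats(cv2.morphologyEx(m.astype(np.uint8),cv2.MORPH_OPEN,np.ones((3,3))),connectivity=4)
    for i in np.argsort(-st[1:,4])[:3]+1:
        v,u=np.nonzero(l==i); W=P[l==i]; r=cv2.minAreaRect(W[:,:2].astype(np.float32)*1000)
        print('h22',st[i],np.round(r[0],1),np.round(r[1],1),cv2.boxPoints(r).round(1).tolist(),np.median(W[:,2]).round(4))
    im=c['img'][:,:,::-1]
    y0,y1,x0,x1=(140,260,210,420) if n=='top' else (125,295,265,395)
    cv2.imwrite(f'pics/{n}1.png',cv2.resize(im[y0:y1,x0:x1],None,fx=3.5,fy=3.5,interpolation=cv2.INTER_CUBIC))
E
```

```text
top bench z 0.000556312895404254 14981
brass [293 176  19  51 443] [588.5  10.7] [ 18.6 110.5] [[532.5999755859375, 14.800000190734863], [640.0, -11.5], [644.4000244140625, 6.599999904632568], [537.0, 32.79999923706055]] rz 0.011313988065473568
brass [224 213   3   2   5] [564.7 175.6] [4.3 2.2] [[563.5999755859375, 173.39999389648438], [565.7000122070312, 173.39999389648438], [565.7999877929688, 177.6999969482422], [563.7000122070312, 177.6999969482422]] rz 0.030049193189115586
h22 [ 350  187   57   61 2335] [ 548.9 -148.4] [ 96.6 109. ] [[483.0, -179.1999969482422], [587.4000244140625, -210.1999969482422], [614.9000244140625, -117.5999984741211], [510.5, -86.5999984741211]] 0.0228
h22 [210 130   8   5  32] [743.4 201.8] [ 8.4 15.3] [[738.5999755859375, 209.10000610351562], [739.7000122070312, 193.8000030517578], [748.0999755859375, 194.39999389648438], [747.0, 209.6999969482422]] 0.0243
h22 [210 146   4   4  16] [708.9 206.1] [6.9 7.3] [[705.2000122070312, 209.5], [705.7999877929688, 202.1999969482422], [712.5999755859375, 202.6999969482422], [712.0, 210.0]] 0.0202
side bench z -6.
[... 373 characters left out ...]
88079071], [643.7000122070312, 3.299999952316284]] rz 0.02960511519778586
h22 [ 278  222   76   52 2651] [ 545.9 -148.7] [101.6 110.7] [[478.6000061035156, -182.0], [584.9000244140625, -213.0], [613.2999877929688, -115.5], [506.8999938964844, -84.5]] 0.0218
h22 [328 147  40   7 141] [614.2 133.1] [ 6.9 88.3] [[570.5999755859375, 140.60000610351562], [656.2000122070312, 119.0999984741211], [657.9000244140625, 125.69999694824219], [572.2999877929688, 147.1999969482422]] 0.0224
h22 [375 120  13  13 114] [701.1 230.5] [24.4 50. ] [[687.2999877929688, 254.6999969482422], [690.4000244140625, 204.8000030517578], [714.7999877929688, 206.3000030517578], [711.7000122070312, 256.20001220703125]] 0.0225
```

View pics/top1.png

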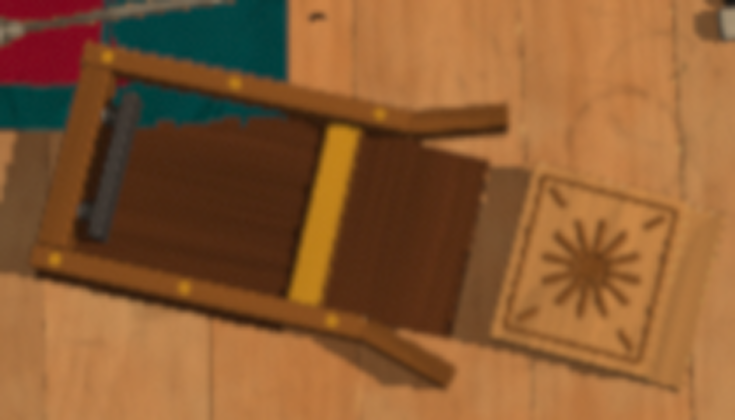

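The lip centre is at (586, 11) mm and the loading direction is 76.2°. The panel origin is at about (544, -159) mm with yaw of about 73.6°, so it sits in line with the cradle but 2.6° off in yaw. The sizes match: 98x110 for the panel and 20x114 for the lip. I'll go above the tongue with the jaws spread to 70 mm, so the fingers fit between the rails.

Emit:
jog_arm([
  [7, [-1.3, 0, 3.9], -0.088],
  [7, [-2.6, 0, 7.7], -0.175],
  [7, [-3.8, 0, 11.6], -0.263],
  [7, [-5.1, 0, 15.4], -0.35],
  [7, [-6.4, 0, 19.3], -0.438],
  [7, [-7.7, 0, 23.2], -0.526],
  [7, [-9.0, 0, 27], -0.613],
  [7, [-10.3, 0, 30.9], -0.701],
  [7, [-11.5, 0, 34.7], -0.788],
  [7, [-12.8, 0, 38.6], -0.876],
])

```text
time_s: 1.1
ee_pos: [0.533, -0.2082, 0.2242]
eef_rot: [-1.571, 0.0, -0.236]
force: [0.2, -0.3, 0.4]
grip_width: 0.0703
```

Emit:
jog_arm([
  [7, [0, 3, 0], 0],
  [7, [0, 6, 0], 0],
  [7, [0, 9, 0], 0],
  [7, [0, 12, 0], 0],
  [7, [0, 14, 0], 0],
  [7, [0, 15, 0], 0],
  [7, [0, 15, 0], 0],
  [7, [0, 15, 0], 0],
])

```text
time_s: 1.9
ee_pos: [0.5325, -0.2097, 0.0753]
eef_rot: [-1.571, -0.001, -0.24]
force: [0.8, -0.1, 0.9]
grip_width: 0.0701
```

```bash
cat >> h.py <<'E'
L=np.array([588.4,20.8,0]); A=np.radians(76.24); D=np.array([np.cos(A),np.sin(A),0]); N=np.array([-D[1],D[0],0])
def tcp():
    o=ctrl.get_obs(); p=o['ee_pos']*1000-L
    print('t',round(o['time_s'],2),'cradle x %.1f y %.1f tipz %.1f'%(p@D,p@N,p[2]-19),'yaw err',round(np.degrees(o['eef_rot'][2])+13.76,2),
      'F along %.1f lat %.1f z %.1f'%(o['force']@D,o['force']@N,o['force'][2]),'w',o['grip_width'].round(4))
E
python3 - <<'E'
from h import *
tcp(); c=shot('side'); cv2.imwrite('pics/side2.png',cv2.resize(c['img'][120:320,230:430,::-1],None,fx=3,fy=3,interpolation=cv2.INTER_CUBIC))
E
```

```text
Traceback (most recent call last):
  File "h.py", line 20, in tcp
    'F along %.1f lat %.1f z %.1f'%(o['force']@D,o['force']@N,o['force'][2]),'w',o['grip_width'].round(4))
                                                                                 ^^^^^^^^^^^^^^^^^^^^^
AttributeError: 'float' object has no attribute 'round'
```

```bash
sed -i "s/o\['grip_width'\].round(4)/round(o['grip_width'],4)/" h.py
python3 - <<'E'
from h import *
tcp(); c=shot('side'); cv2.imwrite('pics/side2.png',cv2.resize(c['img'][120:320,230:430,::-1],None,fx=3,fy=3,interpolation=cv2.INTER_CUBIC))
E
```

```text
t 1.9 cradle x -237.2 y -0.6 tipz 56.3 yaw err 0.01 F along 0.1 lat -0.8 z 0.9 w 0.0701
```

View pics/side2.png

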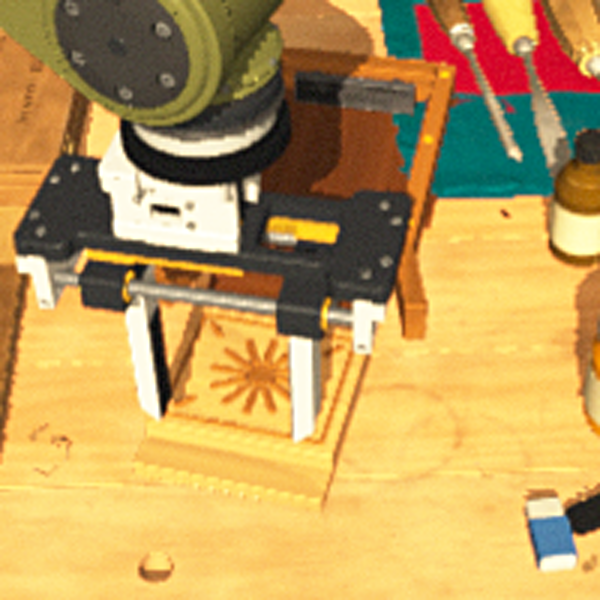

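The fingers straddle the mid-width above the panel's rear. The gripper's body stays above the bottle and jar. I'll descend over the tongue to a tip height of about 15 mm.

Emit:
jog_arm([
  [7, [0, 1, 0], 0],
  [7, [0, 2, 0], 0],
  [7, [0, 3, 0], 0],
  [7, [0, 3.6, 0], 0],
  [7, [0, 3.9, 0], 0],
  [7, [0, 4.1, 0], 0],
  [7, [0, 4.1, 0], 0],
])

```text
time_s: 2.65
ee_pos: [0.5322, -0.2095, 0.0334]
eef_rot: [-1.571, 0.0, -0.24]
force: [-0.2, -1.1, 0.3]
grip_width: 0.0699
```

Emit:
jog_arm([
  [7, [0, 0, 0.2], 0],
  [7, [0, 0, 0.4], 0],
  [7, [0, 0, 0.6], 0],
  [7, [0, 0, 0.8], 0],
  [7, [0, 0, 1.0], 0],
  [7, [0, 0, 1.2], 0],
  [7, [0, 0, 1.4], 0],
  [7, [0, 0, 1.6], 0],
  [7, [0, 0, 1.8], 0],
  [7, [0, 0, 2.0], 0],
])

```text
time_s: 3.65
ee_pos: [0.5369, -0.19, 0.0335]
eef_rot: [-1.571, 0.0, -0.24]
force: [-0.1, -2.7, 1.3]
grip_width: 0.0699
```

```bash
python3 - <<'E'
from h import *
tcp(); c=shot('side'); cv2.imwrite('pics/side3.png',cv2.resize(c['img'][120:320,230:430,::-1],None,fx=3,fy=3,interpolation=cv2.INTER_CUBIC))
E
```

```text
t 3.65 cradle x -216.9 y -0.1 tipz 14.5 yaw err 0.01 F along -2.6 lat -0.6 z 1.3 w 0.0699
```

View pics/side3.png

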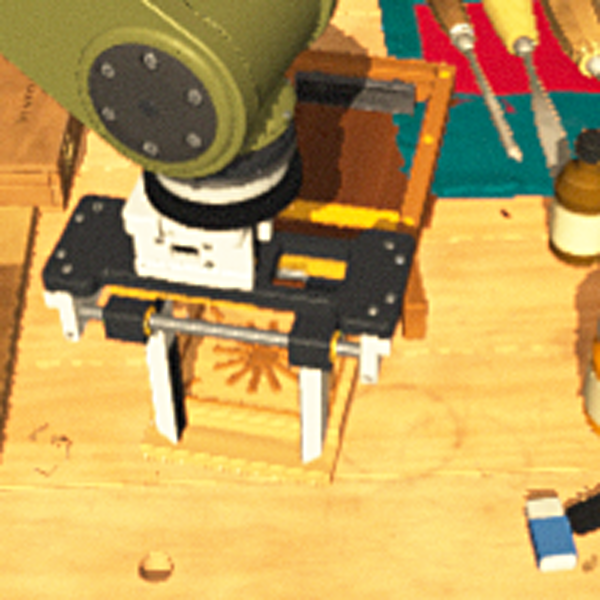

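The fingers touch the step at both pads, with an along-force of about -2.6 N. I'll push on up the ramp, with rows of 3 mm.

Emit:
jog_arm([
  [7, [0, 0, 0.3], 0],
  [7, [0, 0, 0.6], 0],
  [7, [0, 0, 0.9], 0],
  [7, [0, 0, 1.2], 0],
  [7, [0, 0, 1.5], 0],
  [7, [0, 0, 1.8], 0],
  [7, [0, 0, 2.1], 0],
  [7, [0, 0, 2.4], 0],
  [7, [0, 0, 2.7], 0],
  [7, [0, 0, 3.0], 0],
])

```text
time_s: 4.7
ee_pos: [0.5441, -0.1607, 0.0335]
eef_rot: [-1.571, -0.0, -0.24]
force: [-1.4, -2.8, 2.6]
grip_width: 0.0702
```

Emit:
jog_arm([
  [7, [0, 0, 0.2], 0],
  [7, [0, 0, 0.4], 0],
  [7, [0, 0, 0.6], 0],
  [7, [0, -0.05, 0.8], 0],
  [7, [0, -0.05, 1.0], 0],
  [7, [0, -0.1, 1.2], 0],
  [7, [0, -0.1, 1.4], 0],
  [7, [0, -0.15, 1.6], 0],
  [7, [0, -0.15, 1.8], 0],
  [7, [0, -0.15, 2.0], 0],
])

```text
time_s: 5.7
ee_pos: [0.5488, -0.1414, 0.035]
eef_rot: [-1.571, -0.0, -0.24]
force: [-1.2, -2.3, 0.4]
grip_width: 0.0702
```

```bash
python3 - <<'E'
from h import *
tcp(); c=shot('top'); np.savez('top4.npz',**c); cv2.imwrite('pics/top4.png',cv2.resize(c['img'][130:260,210:420,::-1],None,fx=3.5,fy=3.5,interpolation=cv2.INTER_CUBIC))
E
```

```text
t 5.7 cradle x -167.0 y -0.1 tipz 16.0 yaw err 0.01 F along -2.5 lat 0.6 z 0.4 w 0.0702
```

View pics/top4.png

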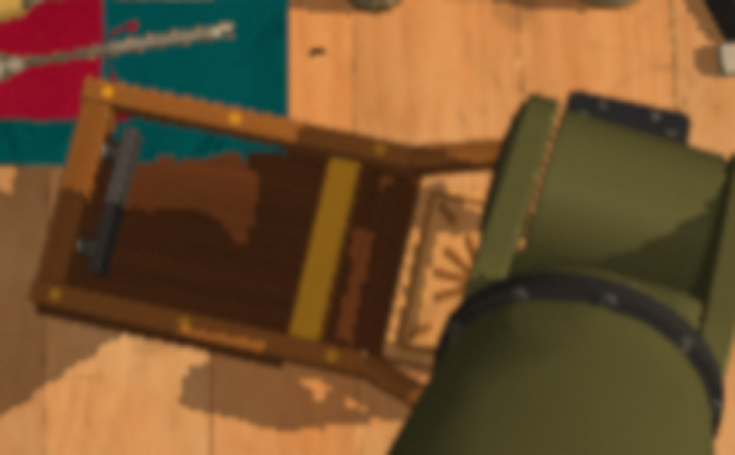

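The panel's front is square to the lip and between the flared rails, with its front edge at about (400,265) in the crop. I'll continue up the ramp, raising the tips with it.

Emit:
jog_arm([
  [7, [0, 0, 0.3], 0],
  [7, [0, 0, 0.6], 0],
  [7, [0, -0.05, 0.9], 0],
  [7, [0, -0.05, 1.2], 0],
  [7, [0, -0.1, 1.5], 0],
  [7, [0, -0.1, 1.8], 0],
  [7, [0, -0.1, 2.1], 0],
  [7, [0, -0.15, 2.4], 0],
  [7, [0, -0.15, 2.7], 0],
  [7, [0, -0.15, 3.0], 0],
])

```text
time_s: 6.75
ee_pos: [0.556, -0.1122, 0.0365]
eef_rot: [-1.571, -0.0, -0.24]
force: [-0.3, -2.4, 0.8]
grip_width: 0.0698
```

Emit:
jog_arm([
  [7, [0, 0, 0.3], 0],
  [7, [0, 0, 0.6], 0],
  [7, [0, -0.05, 0.9], 0],
  [7, [0, -0.05, 1.2], 0],
  [7, [0, -0.05, 1.5], 0],
  [7, [0, -0.05, 1.8], 0],
  [7, [0, -0.1, 2.1], 0],
  [7, [0, -0.1, 2.4], 0],
  [7, [0, -0.1, 2.7], 0],
  [7, [0, -0.1, 3.0], 0],
])

```text
time_s: 7.75
ee_pos: [0.5631, -0.083, 0.0375]
eef_rot: [-1.571, -0.0, -0.24]
force: [-0.8, -2.3, 1.2]
grip_width: 0.07
```

```bash
python3 - <<'E'
from h import *
tcp()
E
```

```text
t 7.75 cradle x -106.9 y -0.1 tipz 18.5 yaw err 0.01 F along -2.4 lat 0.2 z 1.2 w 0.07
```

Emit:
jog_arm([
  [7, [0, -0.05, 0.3], 0],
  [7, [0, -0.05, 0.6], 0],
  [7, [0, -0.1, 0.9], 0],
  [7, [0, -0.15, 1.2], 0],
  [7, [0, -0.2, 1.5], 0],
  [7, [0, -0.2, 1.8], 0],
  [7, [0, -0.25, 2.1], 0],
  [7, [0, -0.3, 2.4], 0],
  [7, [0, -0.35, 2.7], 0],
  [7, [0, -0.4, 3.0], 0],
])

```text
time_s: 8.75
ee_pos: [0.5703, -0.0539, 0.0416]
eef_rot: [-1.571, -0.0, -0.24]
force: [0.1, -2.6, 1.1]
grip_width: 0.0703
```

Emit:
jog_arm([
  [7, [0, -0.05, 0.2], 0],
  [7, [0, -0.1, 0.4], 0],
  [7, [0, -0.15, 0.6], 0],
  [7, [0, -0.2, 0.8], 0],
  [7, [0, -0.25, 1.0], 0],
  [7, [0, -0.3, 1.2], 0],
  [7, [0, -0.3, 1.4], 0],
  [7, [0, -0.35, 1.6], 0],
  [7, [0, -0.4, 1.8], 0],
  [7, [0, -0.4, 2.0], 0],
])

```text
time_s: 9.75
ee_pos: [0.5749, -0.0345, 0.0455]
eef_rot: [-1.571, 0.0, -0.24]
force: [0.9, -1.2, 0.5]
grip_width: 0.0697
```

```bash
python3 - <<'E'
from h import *
tcp(); c=shot('side'); cv2.imwrite('pics/side5.png',cv2.resize(c['img'][100:280,250:430,::-1],None,fx=3.3,fy=3.3,interpolation=cv2.INTER_CUBIC))
E
```

```text
t 9.75 cradle x -56.9 y -0.1 tipz 26.5 yaw err 0.01 F along -0.9 lat -1.2 z 0.5 w 0.0697
```

View pics/side5.png

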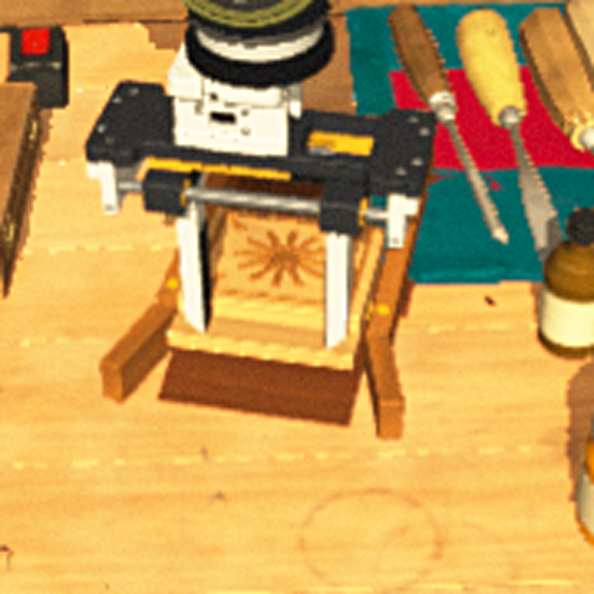

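The panel is up the ramp between the rails and the fingers are still behind the step, with its rear edge at about (260,345) in the crop. I'll carry on over the lip.

Emit:
jog_arm([
  [7, [0, -0.05, 0.25], 0],
  [7, [0, -0.1, 0.5], 0],
  [7, [0, -0.15, 0.75], 0],
  [7, [0, -0.2, 1.0], 0],
  [7, [0, -0.2, 1.25], 0],
  [7, [0, -0.2, 1.5], 0],
  [7, [0, -0.15, 1.75], 0],
  [7, [0, -0.1, 2.0], 0],
  [7, [0, -0.1, 2.25], 0],
  [7, [0, -0.1, 2.5], 0],
])

```text
time_s: 10.8
ee_pos: [0.5808, -0.0102, 0.0464]
eef_rot: [-1.571, 0.0, -0.24]
force: [-0.3, -0.8, -1.0]
grip_width: 0.0698
```

Emit:
jog_arm([
  [7, [0, 0, 0.2], 0],
  [7, [0, 0, 0.4], 0],
  [7, [0, 0.05, 0.6], 0],
  [7, [0, 0.1, 0.8], 0],
  [7, [0, 0.1, 1.0], 0],
  [7, [0, 0.15, 1.2], 0],
  [7, [0, 0.15, 1.4], 0],
  [7, [0, 0.2, 1.6], 0],
  [7, [0, 0.2, 1.8], 0],
  [7, [0, 0.2, 2.0], 0],
])

```text
time_s: 11.8
ee_pos: [0.5856, 0.0092, 0.0443]
eef_rot: [-1.571, 0.0, -0.24]
force: [-0.1, -2.2, -1.3]
grip_width: 0.07
```

```bash
python3 - <<'E'
from h import *
tcp()
E
```

```text
t 11.8 cradle x -11.9 y 0.0 tipz 25.3 yaw err 0.01 F along -2.1 lat -0.4 z -1.3 w 0.07
```

Emit:
jog_arm([
  [7, [0, 0, 0.2], 0],
  [7, [0, 0, 0.4], 0],
  [7, [0, 0.05, 0.6], 0],
  [7, [0, 0.05, 0.8], 0],
  [7, [0, 0.1, 1.0], 0],
  [7, [0, 0.1, 1.2], 0],
  [7, [0, 0.1, 1.3], 0],
  [7, [0, 0.1, 1.4], 0],
  [7, [0, 0.1, 1.5], 0],
  [7, [0, 0.1, 1.6], 0],
])

```text
time_s: 12.8
ee_pos: [0.5894, 0.0246, 0.0434]
eef_rot: [-1.571, 0.0, -0.24]
force: [-0.8, -0.9, -0.9]
grip_width: 0.07
```

Emit:
jog_arm([
  [7, [0, 0, 0.05], 0],
  [7, [0, 0, 0.1], 0],
  [7, [0, 0, 0.15], 0],
  [7, [0, 0, 0.2], 0],
  [7, [0, 0, 0.2], 0],
])

```text
time_s: 13.3
ee_pos: [0.5899, 0.0266, 0.0434]
eef_rot: [-1.571, 0.0, -0.24]
force: [-0.3, -0.6, -0.1]
grip_width: 0.07
```

Emit:
jog_arm([
  [7, [0, 0, 0.05], 0],
  [7, [0, 0, 0.1], 0],
  [7, [0, 0, 0.15], 0],
  [7, [0, 0, 0.2], 0],
  [7, [0, 0, 0.2], 0],
])

```text
time_s: 13.8
ee_pos: [0.5904, 0.0285, 0.0434]
eef_rot: [-1.571, -0.0, -0.24]
force: [-0.7, -0.6, -1.0]
grip_width: 0.0698
```

Emit:
jog_arm([
  [7, [0, 0, 0.05], 0],
  [7, [0, 0, 0.1], 0],
  [7, [0, 0, 0.15], 0],
  [7, [0, 0, 0.2], 0],
  [7, [0, 0, 0.2], 0],
])

```text
time_s: 14.3
ee_pos: [0.5908, 0.0301, 0.0434]
eef_rot: [-1.571, 0.0, -0.24]
force: [-2.1, -4.7, -0.8]
grip_width: 0.0701
```

```bash
python3 - <<'E'
from h import *
tcp(); c=shot('side'); np.savez('side6.npz',**c); cv2.imwrite('pics/side6.png',cv2.resize(c['img'][100:240,270:410,::-1],None,fx=4.2,fy=4.2,interpolation=cv2.INTER_CUBIC))
E
```

```text
t 14.3 cradle x 9.6 y -0.1 tipz 24.4 yaw err 0.01 F along -5.0 lat 0.9 z -0.8 w 0.0701
```

View pics/side6.png

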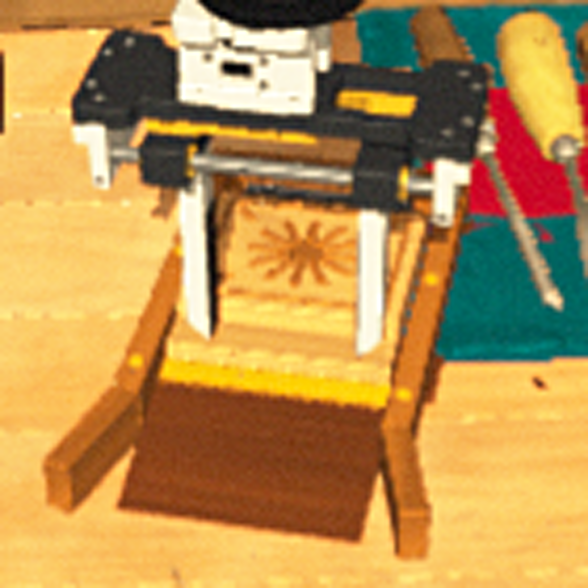

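Contact with the stop shows as 5 N, with the panel's rear still on the lip (brass visible at about (275,383) in the crop). I'll advance in fine steps and watch the spring force.

Emit:
jog_arm([
  [7, [0, 0, 0.05], 0],
  [7, [0, 0, 0.1], 0],
  [7, [0, 0, 0.15], 0],
  [7, [0, 0, 0.15], 0],
  [7, [0, 0, 0.15], 0],
])

```text
time_s: 14.85
ee_pos: [0.591, 0.0313, 0.0433]
eef_rot: [-1.572, 0.0, -0.24]
force: [-2.3, -6.2, -0.5]
grip_width: 0.0698
```

Emit:
jog_arm([
  [7, [0, 0, 0.05], 0],
  [7, [0, 0, 0.1], 0],
  [7, [0, 0, 0.1], 0],
  [7, [0, 0, 0.1], 0],
])

```text
time_s: 15.25
ee_pos: [0.5912, 0.0321, 0.0433]
eef_rot: [-1.572, 0.0, -0.24]
force: [-2.2, -7.7, -1.3]
grip_width: 0.0703
```

```bash
python3 - <<'E'
from h import *
tcp()
E
```

```text
t 15.25 cradle x 11.7 y -0.1 tipz 24.3 yaw err 0.0 F along -8.0 lat 0.3 z -1.3 w 0.0703
```

Emit:
jog_arm([
  [7, [0, 0, 0.05], 0],
  [7, [0, 0, 0.1], 0],
  [7, [0, 0, 0.1], 0],
  [7, [0, 0, 0.1], 0],
])

```text
time_s: 15.65
ee_pos: [0.5914, 0.033, 0.0432]
eef_rot: [-1.572, 0.001, -0.24]
force: [-2.1, -8.0, -1.8]
grip_width: 0.0701
```

Emit:
jog_arm([
  [7, [0, 0, 0.05], 0],
  [7, [0, 0, 0.05], 0],
  [7, [0, 0, 0.05], 0],
])

```text
time_s: 15.95
ee_pos: [0.5915, 0.0333, 0.0432]
eef_rot: [-1.572, 0.001, -0.24]
force: [-2.2, -9.0, -1.9]
grip_width: 0.0699
```

```bash
python3 - <<'E'
from h import *
tcp()
E
```

```text
t 15.95 cradle x 12.9 y -0.0 tipz 24.2 yaw err -0.01 F along -9.3 lat -0.0 z -1.9 w 0.0699
```

Emit:
jog_arm([
  [7, [0, 0, 0.05], 0],
  [7, [0, 0, 0.05], 0],
  [7, [0, 0.1, 0.05], 0],
  [7, [0, 0.2, 0.05], 0],
  [7, [0, 0.3, 0.05], 0],
  [7, [0, 0.3, 0.05], 0],
])

```text
time_s: 16.55
ee_pos: [0.5916, 0.0335, 0.0401]
eef_rot: [-1.573, 0.001, -0.24]
force: [-2.6, -11.5, -1.7]
grip_width: 0.07
```

Emit:
jog_arm([
  [7, [0, 0.05, 0], 0],
  [7, [0, 0.1, 0], 0],
  [7, [0, 0.15, 0], 0],
  [7, [0, 0.2, 0], 0],
  [7, [0, 0.2, 0], 0],
])

```text
time_s: 17.05
ee_pos: [0.5917, 0.0334, 0.039]
eef_rot: [-1.573, 0.0, -0.24]
force: [-6.2, -14.0, 8.1]
grip_width: 0.0701
```

```bash
python3 - <<'E'
from h import *
tcp()
E
```

```text
t 17.05 cradle x 13.0 y -0.3 tipz 20.0 yaw err -0.01 F along -15.1 lat 2.7 z 8.1 w 0.0701
```

The tips met the tongue at z = 20 mm, which is the height computed for the rear still resting on the lip. I'll ease up, go slightly further forward and look.

Emit:
jog_arm([
  [7, [0, -0.1, 0], 0],
  [7, [0, -0.2, 0], 0],
  [7, [0, -0.3, 0], 0],
  [7, [0, -0.3, 0], 0],
  [7, [0, -0.3, 0.0], 0],
])

```text
time_s: 17.55
ee_pos: [0.5917, 0.0338, 0.0413]
eef_rot: [-1.572, 0.0, -0.24]
force: [-1.5, -9.7, -1.4]
grip_width: 0.0701
```

```bash
python3 - <<'E'
from h import *
tcp(); c=shot('side'); np.savez('side7.npz',**c); cv2.imwrite('pics/side7.png',cv2.resize(c['img'][130:215,285:385,::-1],None,fx=7,fy=7,interpolation=cv2.INTER_CUBIC))
E
```

```text
t 17.55 cradle x 13.4 y -0.2 tipz 22.3 yaw err -0.01 F along -9.8 lat -0.9 z -1.4 w 0.0701
```

View pics/side7.png

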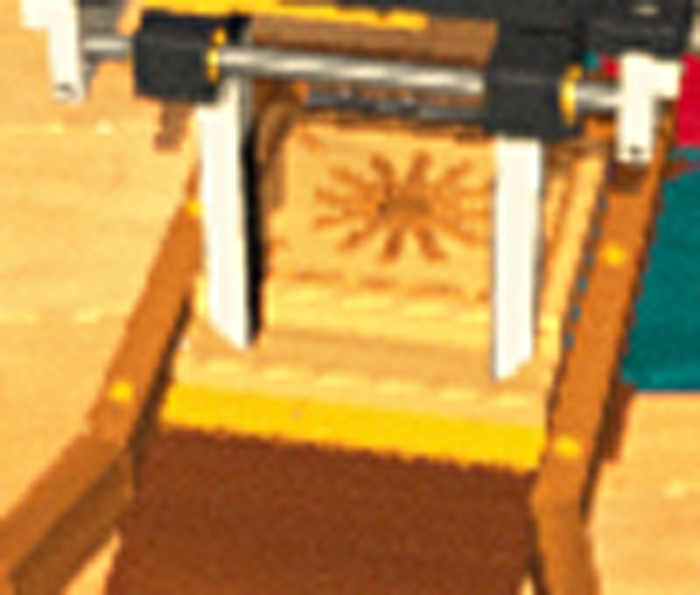

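The rear edge lies close to the lip's inner edge along its full width, square to it. The force is 9.8 N with no hard stop yet, so I'll go forward in half millimetres.

Emit:
jog_arm([
  [7, [0, 0, 0.05], 0],
  [7, [0, 0, 0.05], 0],
  [7, [0, 0, 0.05], 0],
])

```text
time_s: 17.9
ee_pos: [0.5918, 0.034, 0.0412]
eef_rot: [-1.573, 0.0, -0.24]
force: [-1.9, -11.2, -0.6]
grip_width: 0.0702
```

Emit:
jog_arm([
  [7, [0, 0, 0.05], 0],
  [7, [0, 0, 0.05], 0],
  [7, [0, 0, 0.05], 0],
])

```text
time_s: 18.2
ee_pos: [0.5918, 0.0341, 0.0412]
eef_rot: [-1.573, 0.001, -0.24]
force: [-1.8, -14.8, -2.1]
grip_width: 0.0699
```

```bash
python3 - <<'E'
from h import *
tcp()
E
```

```text
t 18.2 cradle x 13.8 y -0.1 tipz 22.2 yaw err -0.02 F along -14.8 lat -1.8 z -2.1 w 0.0699
```

The force rise (3.6 N for 0.1 mm) shows the hard end, so the stop is 5 mm back and the rear should be about 2 mm clear. I'll ease back 0.3 mm, then press the tongue down.

Emit:
jog_arm([
  [7, [0, 0, -0.03], 0],
  [7, [0, 0.1, -0.03], 0],
  [7, [0, 0.2, -0.03], 0],
  [7, [0, 0.25, -0.03], 0],
  [7, [0, 0.25, -0.03], 0],
])

```text
time_s: 18.7
ee_pos: [0.5918, 0.034, 0.039]
eef_rot: [-1.573, 0.0, -0.24]
force: [-4.0, -12.9, 3.0]
grip_width: 0.0699
```

Emit:
jog_arm([
  [7, [0, 0.05, 0], 0],
  [7, [0, 0.1, 0], 0],
  [7, [0, 0.1, 0], 0],
])

```text
time_s: 19.0
ee_pos: [0.5921, 0.0339, 0.0387]
eef_rot: [-1.573, -0.0, -0.24]
force: [-6.0, -14.3, 8.3]
grip_width: 0.0699
```

```bash
python3 - <<'E'
from h import *
tcp()
E
```

```text
t 19.0 cradle x 13.6 y -0.5 tipz 19.7 yaw err -0.01 F along -15.3 lat 2.4 z 8.3 w 0.0699
```

```bash
cat >> h.py <<'E'
def tilt():
    c=shot('side'); vv,uu=np.mgrid[100:240,270:410]; P=world(c,uu.ravel(),vv.ravel())*1000
    rgb=c['img'][100:240,270:410].reshape(-1,3).astype(int); Q=P-L; x,y,z=Q@D,Q@N,P[:,2]
    bed=np.median(z[(x>-85)&(x<-75)&(abs(y)<40)]); print('ramp z at -80 (2.75):',bed.round(2))
    for nm,a,b,lo,hi in (('lip',-16,-6,5,17),('top',34,100,20,36),('tongue',4,20,12,25)):
        m=(x>a)&(x<b)&(abs(y)<48)&(z>lo)&(z<hi)
        if nm!='lip': m&=(rgb[:,0]-rgb[:,2]>35)&(abs(y)<30 if nm=='top' else True)
        A=np.c_[x[m]-(a+b)/2,y[m],np.ones(m.sum())]; w=np.ones(m.sum(),bool)
        for _ in range(3):
            s=np.linalg.lstsq(A[w],z[m][w],rcond=None)[0]; r=z[m]-A@s; w=abs(r)<2.5*r[w].std()+.01
        print(nm,m.sum(),'slope x %.3f y %.3f z %.2f at x %.0f sd %.2f'%(*s,(a+b)/2,r[w].std()))
E
python3 - <<'E'
from h import *
tilt(); tcp(); print(ctrl.get_obs()['moment'])
E
```

```text
ramp z at -80 (2.75): 2.37
lip 150 slope x -0.021 y -0.003 z 10.33 at x -11 sd 0.91
top 464 slope x 0.011 y 0.001 z 28.13 at x 67 sd 1.21
tongue 203 slope x 0.001 y -0.001 z 15.34 at x 12 sd 1.02
t 19.05 cradle x 13.6 y -0.5 tipz 19.7 yaw err -0.01 F along -14.5 lat 3.3 z 8.8 w 0.0699
[-2.66123203  1.03816859  0.01513024]
```

The tongue reads 15.9 mm after correcting for the lip bias, with zero slope, and the top reads 28.1 mm. The panel has therefore already dropped flat. The upward force was friction of the fingertips on the step wall. I'll back the fingers off the step, press the tongue lightly and check again.

Emit:
jog_arm([
  [7, [0, -0.1, -0.05], 0],
  [7, [0, -0.1, -0.1], 0],
  [7, [0, -0.1, -0.15], 0],
  [7, [0, -0.1, -0.2], 0],
  [7, [0, -0.1, -0.25], 0],
  [7, [0, -0.1, -0.3], 0],
  [7, [0, -0.1, -0.35], 0],
  [7, [0, -0.1, -0.4], 0],
  [7, [0, -0.1, -0.45], 0],
  [7, [0, -0.1, -0.45], 0],
])

```text
time_s: 20.05
ee_pos: [0.591, 0.0313, 0.039]
eef_rot: [-1.571, -0.0, -0.24]
force: [0.2, 0.3, 0.3]
grip_width: 0.0697
```

```bash
python3 - <<'E'
from h import *
tilt(); tcp()
E
```

```text
ramp z at -80 (2.75): 2.34
lip 148 slope x -0.002 y -0.003 z 10.50 at x -11 sd 1.05
top 464 slope x 0.005 y 0.006 z 28.23 at x 67 sd 1.21
tongue 243 slope x 0.146 y 0.004 z 16.20 at x 12 sd 1.57
t 20.1 cradle x 10.8 y -0.1 tipz 20.0 yaw err 0.02 F along -0.5 lat 0.1 z 0.6 w 0.07
```

The force has gone and the top stays flat, so the lip is holding the panel against the spring. Next comes the press on the tongue.

Emit:
jog_arm([
  [7, [0, 0, -0.1], 0],
  [7, [0, 0.1, -0.15], 0],
  [7, [0, 0.2, -0.15], 0],
  [7, [0, 0.3, -0.15], 0],
  [7, [0, 0.35, -0.15], 0],
  [7, [0, 0.4, -0.15], 0],
  [7, [0, 0.4, -0.15], 0],
])

```text
time_s: 20.8
ee_pos: [0.5906, 0.0296, 0.0353]
eef_rot: [-1.571, 0.0, -0.24]
force: [-3.2, 0.6, 5.6]
grip_width: 0.07
```

Emit:
jog_arm([
  [7, [0, 0.04, 0], 0],
  [7, [0, 0.08, 0], 0],
  [7, [0, 0.08, 0], 0],
  [7, [0, 0.08, 0], 0],
])

```text
time_s: 21.2
ee_pos: [0.5907, 0.0296, 0.0352]
eef_rot: [-1.571, -0.0, -0.24]
force: [-6.8, -1.1, 13.4]
grip_width: 0.0699
```

```bash
python3 - <<'E'
from h import *
tcp()
E
```

```text
t 21.2 cradle x 9.1 y -0.1 tipz 16.2 yaw err 0.01 F along -2.7 lat 6.3 z 13.4 w 0.0699
```

The tongue is solid at 16.2 mm under 13 N, against the 16 mm expected when it lies flat on the bed. I'll lift straight up and clear.

Emit:
jog_arm([
  [7, [0, -0.1, 0], 0],
  [7, [0, -0.3, 0], 0],
  [7, [0, -0.6, 0], 0],
  [7, [0, -1.2, 0], 0],
  [7, [0, -2.2, 0], 0],
  [7, [0, -3.6, 0], 0],
  [7, [0, -5.5, 0], 0],
  [7, [0, -8, 0], 0],
  [7, [0, -11, 0], 0],
  [7, [0, -14, 0], 0],
])

```text
time_s: 22.2
ee_pos: [0.5905, 0.0296, 0.1765]
eef_rot: [-1.571, -0.001, -0.24]
force: [-0.8, -0.1, -0.4]
grip_width: 0.07
```

Emit:
jog_arm([
  [7, [0, -2, -3], 0],
  [7, [0, -4, -7], 0],
  [7, [0, -4, -11], 0],
  [7, [0, -4, -15], 0],
  [7, [0, -4, -19], 0],
  [7, [0, -4, -23], 0],
  [7, [0, -4, -26], 0],
  [7, [0, -4, -28], 0],
  [7, [0, -4, -28], 0],
  [7, [0, -4, -28], 0],
])

```text
time_s: 23.2
ee_pos: [0.5241, -0.2421, 0.2149]
eef_rot: [-1.571, -0.001, -0.241]
force: [0.6, 0.8, 0.0]
grip_width: 0.0699
```

```bash
python3 - <<'E'
from h import *
tilt(); tcp(); c=shot('side'); save(c,'x.png'); a=cv2.resize(c['img'][110:220,280:400,::-1],None,fx=3.3,fy=3.3,interpolation=cv2.INTER_CUBIC)
t=shot('top'); b=cv2.resize(t['img'][140:260,205:325,::-1],(363,363),interpolation=cv2.INTER_CUBIC); cv2.imwrite('pics/fin.png',np.hstack([a[:363],b]))
E
```

```text
ramp z at -80 (2.75): 2.57
lip 107 slope x 0.032 y -0.000 z 10.57 at x -11 sd 0.89
top 221 slope x 0.009 y 0.009 z 27.86 at x 67 sd 1.13
tongue 210 slope x 0.144 y -0.012 z 15.67 at x 12 sd 1.49
t 23.25 cradle x -270.1 y -0.2 tipz 195.8 yaw err 0.03 F along 0.5 lat -0.3 z -0.2 w 0.0701
```

View pics/fin.png

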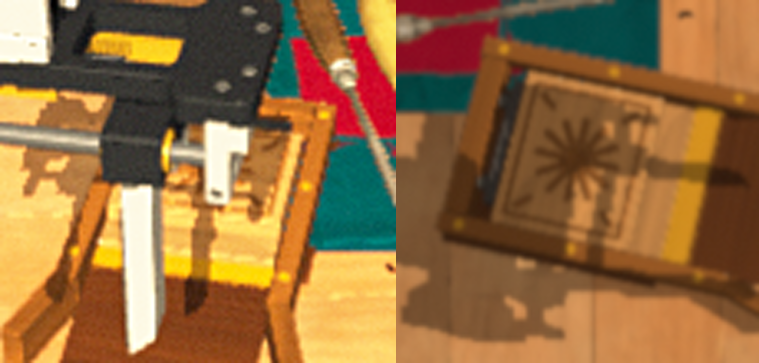

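View pics/x.png

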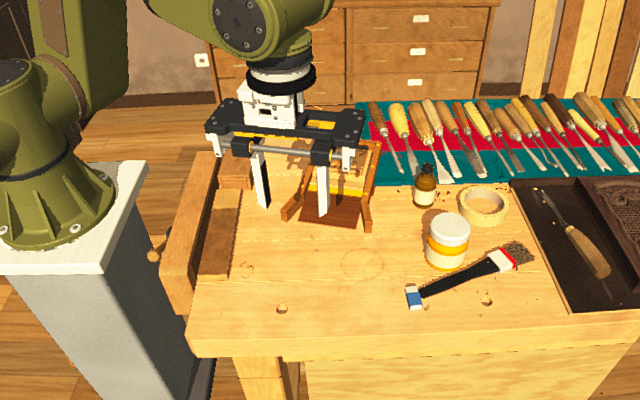

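The panel lies between lip and stop: in the right half of `fin.png` the full lip shows at (690,190) and the panel's front is against the stop at (510,140). The bottle, jar, eraser and strop are where they started, and the gripper is clear of everything. I'll hand in.

```bash
python3 -c "
from h import *
print(ctrl.hand_in())"
```

```text
the job is handed in; nothing more can be done
None
```

The panel is seated flat in the cradle, held by the spring between the lip and the sprung stop. I handed the job in at about 23 s.

**What I did:** I pushed the panel with both fingertips against the step, up the ramp and over the lip, until the stop was about at its hard end. The rear edge then dropped behind the lip. I backed the fingers off, pressed the tongue down with about 13 N, lifted clear and moved the arm away.

**Last checks:**
- **Flatness:** The tongue met the fingertips at 16.2 mm, against 16 mm for lying flat. The top of the panel read 27.9 mm, against 28 mm, with a slope of less than 0.01.
- **Held in place:** When the fingers backed off, the panel did not follow them back, so the lip is holding it. The final top picture shows the lip clear across its visible width.
- **Force:** The highest reading was about 17 N in total on the tool, against the limit of 30 N.
- **Other things:** The bottle, wax jar and eraser look unmoved in the last side picture. I compared them by eye only, and I didn't check the strop and stone box separately.

**Disagreements:**
- **Early presses:** My first two presses seemed to meet the tongue at about 20 mm, as if the rear were still on the lip. The depth reading showed the panel was already flat by the second one. I put the upward force down to fingertip friction on the step.
- **Tongue slope:** The last two depth fits gave the tongue a slope of about 0.14, with 1.5 mm scatter. I put that down to step-wall points in the fit, because the contact height and the flat top disagree with it.

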